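Let off the ratchet clamp that holds the amber bottle

TASK

Two ratchet clamps stand on the counter; let off the one that holds the small amber dropper bottle with the black cap. First flick its sprung pawl off the ratchet wheel by the yellow peg, all the way over so that it stays off, then take the black crank knob and ease the drum back, slowly and without letting it whip round, until it comes to its stop and the jaw stands fully open. Leave the bottle standing where it is, and leave the other clamp and its pink bottle alone.

Things in the scene. Friction and masses are not known exactly. Their poses are not given: they have to be found in the camera images.
- amber_clamp: Fixed ratchet clamp (grey base plate 265 x 175 x 12 mm) that holds the amber bottle. Origin: on the counter under the drum's upright axis; z up; x points from bottle to drum, within 20 degrees of straight at the robot; bottle at x = -125 mm. Jaws 52 mm high, wheel 86 mm across, crank arm's top at 50 mm, nut's at 54 mm. Pawl pivot: upright, at x = 46, y = 45 mm. The other clamp, alike, holds a pink bottle.
- amber_peg (a point): Top centre (85 mm above the counter) of the yellow upright peg on the amber clamp's brass pawl lever; 12 mm thick, free from 42 to 85 mm height. It swings about the pawl pivot at 45 mm radius: seen from the pivot it lies 40 degrees counter-clockwise (from above) of the clamp's x at the start, 80 degrees when thrown off (31 mm along the arc).
- amber_pawl (a joint): Amber clamp's pawl angle, rad: 0 = nose in the ratchet teeth (start), 0.7 = thrown right off, at its stop; grows counter-clockwise seen from above. An over-centre spring (about 1 N at the peg) pulls it back in below 0.3 and throws it over to 0.7 beyond that, where it stays.
- amber_knob (a point): Top centre (90 mm above the counter) of the upright black crank knob on the amber clamp's drum; 16 mm thick, free from 50 to 90 mm height, at 55 mm radius from the drum axis. At drum angle 0 it lies 100 degrees clockwise (from above) of the clamp's x, seen from the drum axis.
- amber_drum (a joint): Amber clamp's drum angle, rad, growing counter-clockwise seen from above as it is eased back; 0 to 0.2 at the start (tight), 1.4 = its stop, jaw fully open (22 mm back from tight). With the pawl in, the teeth stop it at about 0.25. A friction brake (about 1.5 N at the knob) keeps it where it is left.
- amber_bottle: Loose small amber dropper bottle with a black cap, 33 mm thick, 78 mm high, standing on the amber clamp's base plate between the jaws; origin at the centre of its underside, z up.
- pink_pawl (a joint): Angle of the other clamp's pawl, rad, the same kind; 0 = in the teeth. To be left alone.
- pink_drum (a joint): Angle of the other clamp's drum, rad, the same kind; 0 to 0.2 at the start. To be left alone.
- pink_bottle: Loose pink bottle with a purple cap, 35 mm thick, 72 mm high, standing in the other clamp; origin at the centre of its underside, z up. To be left alone.
Things that resemble listed ones, but are neither listed nor needed, are in the scene too. What is shaped like the amber_bottle but blue is not meant.

How it is judged:
On the way, in this order (a step that is already met when the one before it is completed fails the run):
1. the amber clamp's pawl is thrown off while the drum is still wound (value of joint amber_pawl above 0.5 rad and value of joint amber_drum below 0.5 rad), for 0.2 s.
2. the drum is eased back to its stop (value of joint amber_drum above 1.2 rad), for 0.2 s.
At the end, for the whole second after the job is handed in: The amber clamp's pawl stays off the wheel (over 0.5 rad), its drum rests within 0.2 rad of its stop (over 1.2 rad), and the amber bottle stands upright and still within 20 mm of where it stood (value of joint amber_pawl above 0.5 rad and value of joint amber_drum above 1.2 rad and velocity of joint amber_drum below 0.1 rad/s and angle between amber_bottle's own z axis and vertical below 0.2 rad and distance of amber_bottle from where it was at the start of the episode below 0.02 m and linear speed of amber_bottle below 0.03 m/s); the robot touches nothing.
It fails at once if the drum whips round (over 5 rad/s, 0.27 m/s at the knob) (velocity of joint amber_drum above 5 rad/s or velocity of joint amber_drum below -5 rad/s).
It fails at once if the amber bottle is knocked over or pushed away (angle between amber_bottle's own z axis and vertical above 0.5 rad or distance of amber_bottle from where it was at the start of the episode above 0.03 m).
It fails at once if the other clamp is let off (value of joint pink_pawl above 0.3 rad or value of joint pink_drum above 0.4 rad).
It fails at once if the pink bottle is disturbed (angle between pink_bottle's own z axis and vertical above 0.5 rad or distance of pink_bottle from where it was at the start of the episode above 0.03 m).
It also fails if it takes over 42 s, if anything falls off the work surface, if the arm or the gripper's body presses on something with over 40 N, if the wrist force passes 120 N, or if a joint passes its speed limit or range.

ROBOT

A 6-joint arm with a two-finger parallel gripper is mounted at the origin on a cart in front of the work surface, level with it; the furniture and walls round the work are solid. World frame = base frame: x ahead of the robot, y to its left, z up, the work surface at z = 0. Lengths are in m, angles in rad, forces in N, time in s.
With the tool pointing down it reaches from about 0.325 to 1 m from the base axis. Payload 5.1 kg.
Tool frame: the origin (TCP) lies midway between the tips of the shut fingers; the grasp point (between the pads) lies env.pinch_z behind it (env.pinch_z is the distance from the TCP to the grasp point, in m); z points along the fingers, y is the direction in which the jaws open and shut (so a half turn about z gives the same grasp; the last joint's range is limited). The gripper opens to 85 mm and grips with 20 to 120 N. Pads are 22 mm wide; open, the fingers measure 114 mm over their backs; the gripper's body (76 mm by 85 mm) begins 54 mm behind the grasp point. The pads swing forward as they close: fully open they stand 13 mm farther back than shut.
Start: joints at [-1.265, 0.124, 1.65, -0, 1.367, -0.083], TCP at [0.246, -0.601, 0.231] pointing down, gripper open.
Joint ranges: [-2.61, 2.61], [-1.02, 2.33], [0.03, 2.71], [-1.35, 4.49], [0.32, 2.68], [-2.91, 2.91]. Speed limits (rad/s): [2.57, 2.57, 3.14, 3.14, 3.14, 3.14].

INTERFACE

Orientations are given as a unit quaternion [w, x, y, z].
In Python, from plant import env gives the robot as it stands.
- The arm moves only by the shell command python3 -m handwheel 'ROWS' [OPENING]. ROWS is JSON, a list of rows, each an object with "delta_pos": the shift along the tool's x, y, z in units of 12 cm (1.0 is 12 cm), a list of three; "rotation": the turn, a rotation vector about the tool's x, y, z in units of 90 degrees (1.0 is 90 degrees), a list of three. A call has 1 to 8 rows; each row is the pose to reach, as a shift and turn from the pose measured when the call began, along the tool's axes at that moment; what a row does not reach only later rows make up. A row lasts 1/10 s, in which the tool goes at most 50 mm and 8.59 degrees, less where a joint would pass 70% of its speed; a pose out of reach is approached as far as the arm can. A call with a number of a shift or a turn outside -1 to 1 is refused whole. A call with a gripper value outside its range is refused whole. OPENING is the closure, from 0 (fully open) to 1 (shut), set as the call begins (- or left out, the last holds). The fingers move at their own pace and stop on an object; the grip force is fixed at half the most. Time passes only in rows, so rows that repeat a pose let the fingers close. It gives the time, the measured TCP pose, the force and the opening at its end, in the units of the state.
- env.get_obs(): the state, without advancing time (a new reading comes with each control period).
- env.camera(name): name is "side" or "top" or "wrist"; returns a dict with "img" (420x560x3 uint8, red, green, blue), "intrinsics" (3x3 intrinsics, pixels), "cam_to_world" (4x4, takes a point from camera to world coordinates). Camera axes: x right, y up, looking along -z (the intrinsics and any distortion apply to the point x, -y, -z); pixel columns grow to the right and rows downward; lengths in m; the calibration is good to about 2 mm. A picture is of the moment at which its call begins. There is no depth.
- env.job_done(): hands the job in, once; it reports no verdict.
The state is a dict: "t": time; "qpos": joint angles; "dq": joint speeds; "effort": joint torques, N m; "ee_pos": TCP position; "orientation": TCP orientation; "ft_force": force on the tool from outside, world axes, zero at the start; "ft_torque": the same for the moment, N m; "width": finger opening in m.
Only numpy, scipy, OpenCV 4.12 (cv2) and the standard library are available. Lean on these libraries where they do the work, as an engineer would, in place of code of your own. Each camera call takes 0.05 s, during which the arm holds its last target.

## Working session

There is one attempt and no reset: what is moved stays moved. The work goes in short steps, Python scripts to look and compute and a shell command to move; the robot and the scene stay as the last step left them, time stands still between calls to the robot, and variables do not carry over. Pictures are saved under pics/ and viewed, and the job is handed in when it is done.

```bash
mkdir -p pics; ls
python3 - <<'E'
from plant import env
import cv2
o=env.get_obs()
print(o['t'],o['ee_pos'],o['orientation'],o['width'],env.pinch_z)
for n in ["side","top","wrist"]:
    c=env.camera(n); cv2.imwrite(f'pics/{n}0.png',c['img'][:,:,::-1]); print(n,c['intrinsics'].round(1).tolist(),c['cam_to_world'].round(3).tolist())
E
```

```text
pics
0.0 [ 0.24617041 -0.60089933  0.23003341] [-1.06766030e-03  9.81168519e-01  1.93150671e-01 -1.27900184e-04] 0.08525920664450169 0.0187
side [[388.0, 0.0, 281.3], [0.0, 388.0, 211.0], [0.0, 0.0, 1.0]] [[0.981, 0.105, -0.163, 0.483], [-0.194, 0.537, -0.821, -0.75], [0.001, 0.837, 0.547, 0.567], [0.0, 0.0, 0.0, 1.0]]
top [[388.4, 0.0, 280.0], [0.0, 388.4, 207.9], [0.0, 0.0, 1.0]] [[0.061, 0.975, -0.214, 0.425], [-0.998, 0.059, -0.015, -0.045], [-0.003, 0.214, 0.977, 1.094], [0.0, 0.0, 0.0, 1.0]]
wrist [[346.1, 0.0, 280.8], [0.0, 346.1, 204.3], [0.0, 0.0, 1.0]] [[0.379, 0.888, 0.262, 0.313], [-0.925, 0.364, 0.105, -0.574], [-0.002, -0.282, 0.959, 0.373], [0.0, 0.0, 0.0, 1.0]]
```

View pics/side0.png

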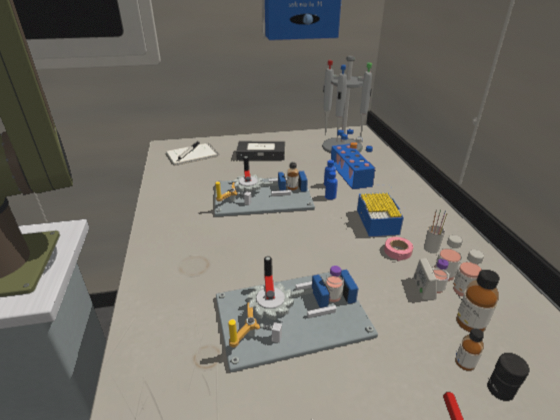

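View pics/top0.png

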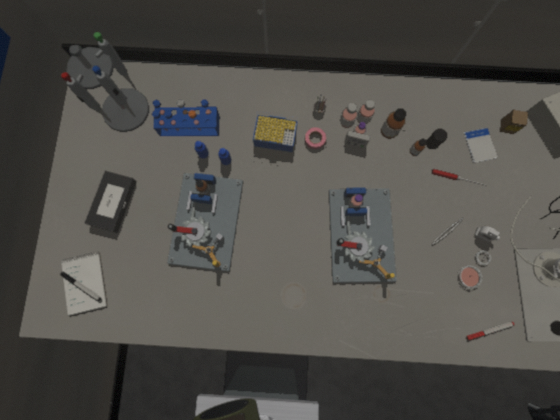

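View pics/wrist0.png

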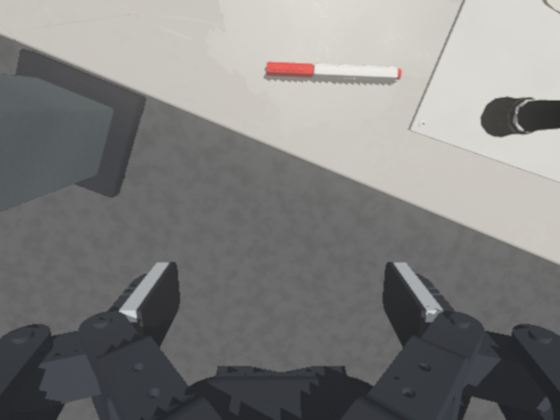

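Candidates in the top view:
- **Bottles:** clamped amber at (203,185), clamped pink at (356,200), loose ambers at (397,118) and (420,145), blue ones at (201,148) and (224,156).
- **Pegs:** (216,260) on the left clamp, (391,274) on the right.
- **Knobs:** (172,229) on the left clamp, (341,243) on the right.

By the description it is the left clamp. Next I check it close up.

```bash
cat > h.py <<'E'
import numpy as np, cv2
from plant import env
def ray(c,uv):
    K=c['intrinsics'];T=c['cam_to_world']
    d=np.array([(uv[0]-K[0,2])/K[0,0],-(uv[1]-K[1,2])/K[1,1],-1.])
    return T[:3,3],T[:3,:3]@d
def cast(c,uv,z):
    o,d=ray(c,uv); return o+d*(z-o[2])/d[2]
def proj(c,p):
    K=c['intrinsics'];T=c['cam_to_world']
    q=T[:3,:3].T@(np.array(p)-T[:3,3]); return K[0,0]*q[0]/-q[2]+K[0,2], K[1,1]*-q[1]/-q[2]+K[1,2]
def crop(c,x0,y0,x1,y1,f,name):
    i=cv2.resize(c['img'][y0:y1,x0:x1,::-1],None,fx=f,fy=f,interpolation=cv2.INTER_CUBIC); cv2.imwrite(name,cv2.convertScaleAbs(i,alpha=1.3,beta=15))
E
python3 - <<'E'
from h import *
t=env.camera('top');s=env.camera('side')
crop(t,155,165,255,280,5,'pics/tc.png');crop(s,200,145,325,220,6,'pics/sc.png')
E
```

```text
(no output)
```

View pics/tc.png

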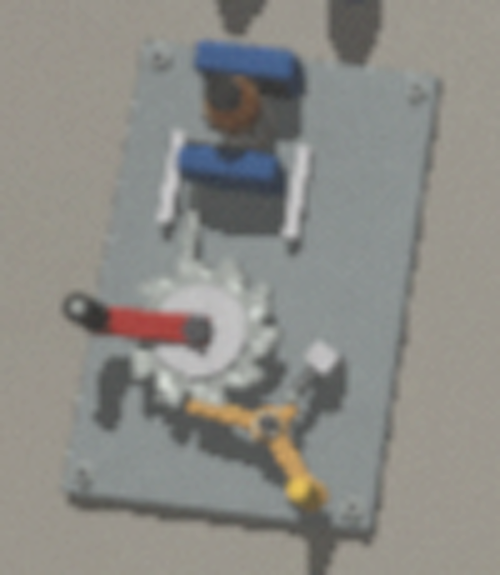

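View pics/sc.png

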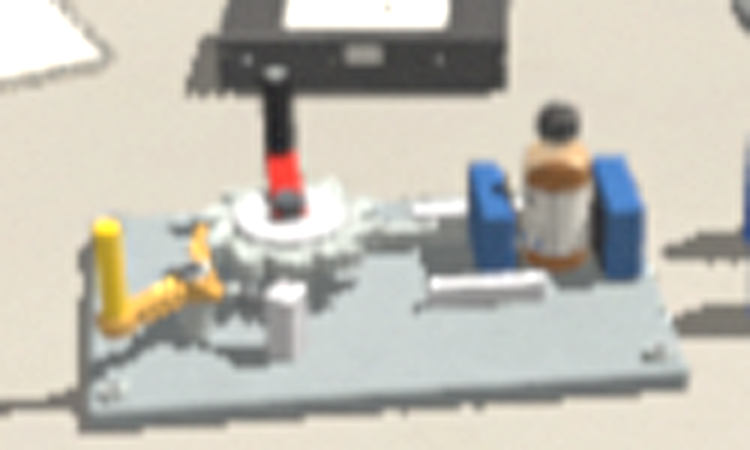

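Run:
```python
from h import *
t=env.camera('top');s=env.camera('side')
def tri(a,b):
    o1,d1=ray(t,a);o2,d2=ray(s,b)
    A=np.stack([d1,-d2],1);x=np.linalg.lstsq(A,o2-o1,rcond=None)[0]
    p,q=o1+d1*x[0],o2+d2*x[1]; return ((p+q)/2).round(4),np.linalg.norm(p-q).round(4)
tc=lambda u,v:(155+u/5-.4,165+v/5-.4); sc=lambda u,v:(200+u/6-.4,145+v/6-.4)
for n,a,b,z in [('peg',(299,489),(107,225),.085),('knob',(77,306),(275,74),.09),('nut',(197,330),(289,200),.054),('cap',(224,92),(558,108),.078)]:
    print(n,tri(tc(*a),sc(*b)),cast(t,tc(*a),z).round(4),cast(s,sc(*b),z).round(4))
corn=[cast(t,tc(*a),.012) for a in [(148,42),(440,78),(370,538),(65,497)]]
print(np.round(corn,4)); 
for i in range(4): print(np.linalg.norm(corn[i]-corn[(i+1)%4]).round(4))
nut=(cast(t,tc(197,330),.054)+cast(s,sc(289,200),.054))/2
# axis from plate long edges
e=(corn[3]-corn[0])+(corn[2]-corn[1]); f=(corn[0]-corn[1])+(corn[3]-corn[2])
print('yaw',np.degrees(np.arctan2(e[1],e[0])),np.degrees(np.arctan2(f[1],f[0])))
pl=np.arctan2(e[1],e[0])
for yaw in (pl,np.radians(180-8)):
    R=lambda a:np.array([np.cos(a+yaw),np.sin(a+yaw)])
    piv=nut[:2]+.046*R(0)+.045*R(np.pi/2)
    print('nut',nut,'piv',piv,'peg',piv+.045*R(np.radians(40)),'off',piv+.045*R(np.radians(80)),'knob0',nut[:2]+.055*R(np.radians(-100)),'open',nut[:2]+.055*R(np.radians(-100)+1.4),'bottle',nut[:2]-.125*R(0))
```

```text
peg (array([0.4917, 0.1306, 0.0885]), np.float64(0.0003)) [0.4917 0.1312 0.085 ] [0.4919 0.1369 0.085 ]
knob (array([0.5785, 0.2547, 0.0933]), np.float64(0.0005)) [0.5793 0.2557 0.09  ] [0.5789 0.2616 0.09  ]
nut (array([0.5759, 0.1998, 0.0551]), np.float64(0.0009)) [0.5756 0.2    0.054 ] [0.5765 0.2019 0.054 ]
cap (array([0.6996, 0.1898, 0.095 ]), np.float64(0.0021)) [0.7031 0.1938 0.078 ] [0.7086 0.2241 0.078 ]
[[0.7486 0.2567 0.012 ]
 [0.7371 0.0852 0.012 ]
 [0.4723 0.1023 0.012 ]
 [0.4844 0.2727 0.012 ]]
0.1719
0.2654
0.1709
0.2648
yaw 176.42538821795588 86.04816230389481
nut [0.57607269 0.20096167 0.054     ] piv [0.52735651 0.15891724] peg [0.49114813 0.13219735] off [0.5167945  0.11517431] knob0 [0.58898182 0.25442525] open [0.52558115 0.22277002] bottle [0.7008295  0.19316814]
nut [0.57607269 0.20096167 0.054     ] piv [0.52425757 0.16280157] peg [0.48609541 0.1389552 ] off [0.51035181 0.12000403] knob0 [0.59306863 0.25326978] open [0.52741443 0.22660097] bottle [0.6998562  0.18356503]
```

Left clamp confirmed: amber bottle with black cap, jaw span and plate size (265 × 172 mm) match. Clamp yaw is ≈176.4° and the drum axis is at (0.576, 0.200). The peg at (0.4915, 0.1315) agrees with the geometry to 1 mm, and the knob at (0.579, 0.256) gives drum ≈0.18. Next I push the peg with shut fingers.

```bash
cat > plan.py <<'E'
import sys,numpy as np
from scipy.spatial.transform import Rotation as Ro
from plant import env
def plan(x,y,z,phi):
    o=env.get_obs(); q=o['orientation']; R=Ro.from_quat([q[1],q[2],q[3],q[0]])
    a=np.radians(phi); T=Ro.from_matrix(np.array([[np.cos(a),np.sin(a),0],[np.sin(a),-np.cos(a),0],[0,0,-1]]))
    d=R.inv().apply(np.array([x,y,z])-o['ee_pos'])/.12
    rv=(R.inv()*T).as_rotvec()/(np.pi/2)
    X=R.as_matrix()[:,0]
    print('t',round(o['t'],2),'ee',o['ee_pos'].round(4),'phi',np.degrees(np.arctan2(X[1],X[0])).round(1),'F',o['ft_force'].round(1),'w',round(o['width'],4))
    print('delta',d.round(3),'rot',rv.round(3),'scaled',(d/max(1,abs(d).max())).round(3))
plan(*map(float,sys.argv[1:]))
E
python3 plan.py .472 .158 .2 140
```

```text
t 0.35 ee [ 0.2463 -0.6013  0.231 ] phi 22.3 F [ 0.6 -0.9  0.2] w 0.0855
delta [ 4.139 -5.143  0.261] rot [-0.    -0.    -1.308] scaled [ 0.805 -1.     0.051]
```

```bash
python3 -m handwheel '[{"delta_pos":[0.8,-1,0],"rotation":[0,0,-0.35]},{"delta_pos":[0.8,-1,0],"rotation":[0,0,-0.35]},{"delta_pos":[0.8,-1,0],"rotation":[0,0,-0.35]},{"delta_pos":[0.8,-1,0],"rotation":[0,0,-0.35]}]' 1;python3 plan.py .472 .158 .2 140
```

```text
t: 0.75
ee_pos: [0.2907, -0.4495, 0.2304]
orientation: [-0.001, 0.89, 0.456, 0.001]
ft_force: [-0.5, -0.3, 0.1]
width: 0.0281
t 0.75 ee [ 0.2907 -0.4495  0.2304] phi 54.3 F [-0.5 -0.3  0.1] w 0.0281
delta [ 4.991 -1.73   0.267] rot [ 0.    -0.002 -0.953] scaled [ 1.    -0.347  0.054]
```

```bash
python3 -m handwheel '[{"delta_pos":[1,-0.35,0],"rotation":[0,0,-0.35]},{"delta_pos":[1,-0.35,0],"rotation":[0,0,-0.35]},{"delta_pos":[1,-0.35,0],"rotation":[0,0,-0.35]},{"delta_pos":[1,-0.35,0],"rotation":[0,0,-0.35]}]';python3 plan.py .472 .158 .2 140
```

```text
t: 1.15
ee_pos: [0.3274, -0.3245, 0.2308]
orientation: [-0.001, 0.73, 0.684, 0.001]
ft_force: [0.3, -1.1, -0.5]
width: 0.0004
t 1.15 ee [ 0.3274 -0.3245  0.2308] phi 86.3 F [ 0.3 -1.1 -0.5] w 0.0004
delta [4.09  0.941 0.27 ] rot [ 0.001 -0.002 -0.597] scaled [1.    0.23  0.066]
```

```bash
python3 -m handwheel '[{"delta_pos":[1,0.23,0],"rotation":[0,0,-0.3]},{"delta_pos":[1,0.23,0],"rotation":[0,0,-0.3]},{"delta_pos":[1,0.23,0],"rotation":[0,0,-0.3]},{"delta_pos":[1,0.23,0],"rotation":[0,0,-0.3]}]';python3 plan.py .472 .158 .2 140
```

```text
t: 1.55
ee_pos: [0.3634, -0.204, 0.2314]
orientation: [-0.0, 0.547, 0.837, 0.002]
ft_force: [-0.3, -0.1, 0.4]
width: 0.0
t 1.55 ee [ 0.3634 -0.204   0.2314] phi 113.7 F [-0.3 -0.1  0.4] w 0.0
delta [2.397 2.041 0.273] rot [ 0.002 -0.001 -0.292] scaled [1.    0.851 0.114]
```

```bash
python3 -m handwheel '[{"delta_pos":[1,0.85,0.1],"rotation":[0,0,-0.29]},{"delta_pos":[1,0.85,0.1],"rotation":[0,0,-0.29]},{"delta_pos":[1,0.85,0.1],"rotation":[0,0,-0.29]},{"delta_pos":[1,0.85,0.1],"rotation":[0,0,-0.29]}]';python3 plan.py .472 .158 .2 140
```

```text
t: 1.95
ee_pos: [0.4088, -0.0492, 0.2197]
orientation: [0.0, 0.34, 0.941, 0.002]
ft_force: [-0.1, -0.1, 0.3]
width: -0.0001
t 1.95 ee [ 0.4088 -0.0492  0.2197] phi 140.3 F [-0.1 -0.1  0.3] w -0.0001
delta [0.699 1.664 0.173] rot [ 0.003 -0.001  0.003] scaled [0.42  1.    0.104]
```

```bash
python3 -m handwheel '[{"delta_pos":[0.35,0.83,0.09],"rotation":[0,0,0]},{"delta_pos":[0.35,0.83,0.09],"rotation":[0,0,0]},{"delta_pos":[0.35,0.83,0.09],"rotation":[0,0,0]}]';python3 plan.py .472 .158 .2 140
python3 -m handwheel '[{"delta_pos":[0.35,0.83,0.09],"rotation":[0,0,0]},{"delta_pos":[0.35,0.83,0.09],"rotation":[0,0,0]},{"delta_pos":[0.35,0.83,0.09],"rotation":[0,0,0]}]';python3 plan.py .472 .158 .055 140
python3 - <<'E'
from h import *
w=env.camera('wrist');t=env.camera('top');cv2.imwrite('pics/w1.png',w['img'][:,:,::-1]);crop(t,155,165,255,280,5,'pics/t1.png')
E
```

```text
t: 2.25
ee_pos: [0.4404, 0.0573, 0.2092]
orientation: [-0.0, 0.338, 0.941, 0.003]
ft_force: [-0.6, -0.2, 0.2]
width: -0.0001
t 2.25 ee [0.4404 0.0573 0.2092] phi 140.5 F [-0.6 -0.2  0.2] w -0.0001
delta [0.331 0.815 0.081] rot [ 0.003 -0.001  0.005] scaled [0.331 0.815 0.081]
t: 2.55
ee_pos: [0.4719, 0.1634, 0.1985]
orientation: [-0.0, 0.337, 0.942, 0.003]
ft_force: [-1.0, -0.6, -0.1]
width: 0.0001
t 2.55 ee [0.4719 0.1634 0.1985] phi 140.6 F [-1.  -0.6 -0.1] w 0.0001
delta [-0.032 -0.04   1.196] rot [ 0.003 -0.002  0.007] scaled [-0.027 -0.034  1.   ]
```

View pics/w1.png

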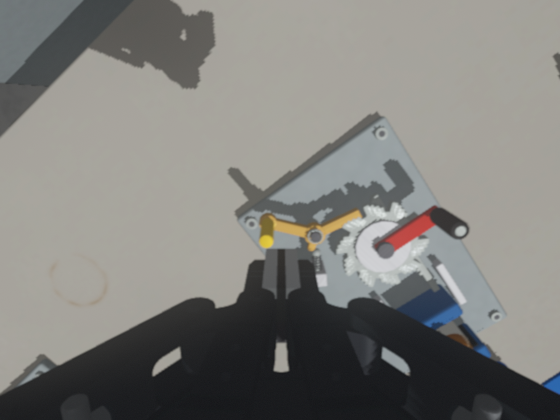

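View pics/t1.png

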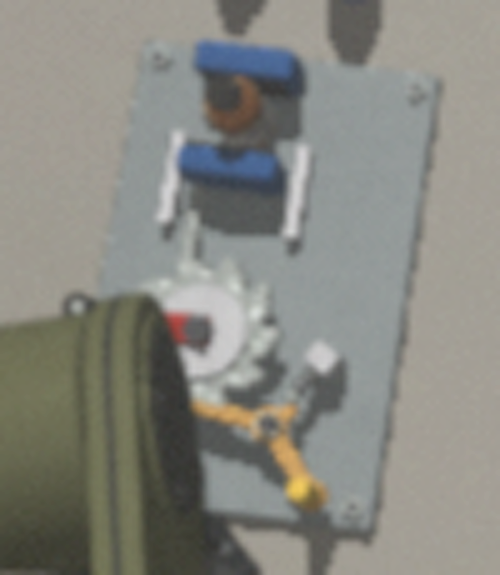

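The wrist view shows the yellow peg top at (266,242), the knob top at (461,230) and the shut fingers just beside the peg. I check those points through the wrist camera, then go down.

```bash
python3 - <<'E'
from h import *
w=env.camera('wrist')
print(cast(w,(266,242),.085),cast(w,(461,230),.09),cast(w,(386,251),.054))
E
python3 plan.py .470 .158 .055 140
```

```text
[0.49102897 0.13061329 0.085     ] [0.57794971 0.25503139 0.09      ] [0.57544236 0.19927207 0.054     ]
t 2.7 ee [0.4714 0.1603 0.1987] phi 140.5 F [-0.2 -1.  -0.3] w -0.0001
delta [-0.005 -0.027  1.197] rot [ 0.002 -0.001  0.006] scaled [-0.005 -0.022  1.   ]
```

```bash
python3 -m handwheel '[{"delta_pos":[0,-0.02,0.4],"rotation":[0,0,0]},{"delta_pos":[0,-0.02,0.8],"rotation":[0,0,0]},{"delta_pos":[0,-0.02,1],"rotation":[0,0,0]},{"delta_pos":[0,-0.02,1],"rotation":[0,0,0]}]'
python3 -m handwheel '[{"delta_pos":[0,0,0.1],"rotation":[0,0,0]},{"delta_pos":[0,0,0.2],"rotation":[0,0,0]},{"delta_pos":[0,0,0.2],"rotation":[0,0,0]}]'
python3 plan.py .482 .1448 .055 140; echo; python3 plan.py .4995 .1262 .055 147
```

```text
t: 3.1
ee_pos: [0.4665, 0.1562, 0.0745]
orientation: [-0.004, 0.339, 0.941, -0.001]
ft_force: [-0.5, 0.3, -0.2]
width: -0.0003
t: 3.4
ee_pos: [0.4658, 0.1556, 0.0498]
orientation: [-0.004, 0.34, 0.941, -0.001]
ft_force: [-0.9, 0.3, -0.4]
width: 0.0002
t 3.4 ee [0.4658 0.1556 0.0498] phi 140.3 F [-0.9  0.3 -0.4] w 0.0002
delta [-0.161  0.017 -0.045] rot [-0.003 -0.005  0.003] scaled [-0.161  0.017 -0.045]

t 3.4 ee [0.4658 0.1556 0.0498] phi 140.3 F [-0.9  0.3 -0.4] w 0.0002
delta [-0.372 -0.009 -0.046] rot [-0.003 -0.005 -0.074] scaled [-0.372 -0.009 -0.046]
```

```bash
python3 -m handwheel '[{"delta_pos":[-0.08,0,-0.04],"rotation":[0,0,0]},{"delta_pos":[-0.14,0,-0.04],"rotation":[0,0,0]},{"delta_pos":[-0.2,0,-0.04],"rotation":[0,0,0]},{"delta_pos":[-0.25,0,-0.04],"rotation":[0,0,0]},{"delta_pos":[-0.3,0,-0.04],"rotation":[0,0,0]},{"delta_pos":[-0.34,0,-0.04],"rotation":[0,0,0]},{"delta_pos":[-0.37,0,-0.04],"rotation":[0,0,0]},{"delta_pos":[-0.37,0,-0.04],"rotation":[0,0,0]}]'
python3 - <<'E'
from h import *
s=env.camera('side');w=env.camera('wrist');crop(s,190,120,330,220,5,'pics/s2.png');cv2.imwrite('pics/w2.png',w['img'][:,:,::-1])
E
```

```text
t: 4.2
ee_pos: [0.5004, 0.127, 0.0542]
orientation: [-0.004, 0.34, 0.941, -0.001]
ft_force: [-0.1, 0.3, -0.7]
width: 0.0001
```

View pics/s2.png

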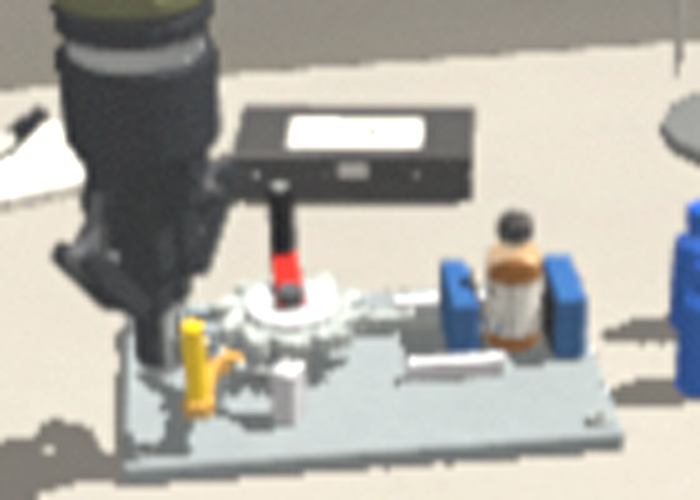

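View pics/w2.png

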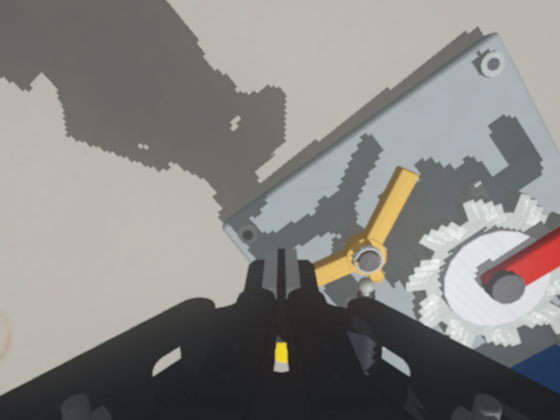

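The pawl nose is well clear of the wheel and the peg has moved on. I back away and rise, then measure the peg.

```bash
python3 -m handwheel '[{"delta_pos":[0.1,0,0],"rotation":[0,0,0]},{"delta_pos":[0.25,0,0],"rotation":[0,0,0]},{"delta_pos":[0.25,0,-0.3],"rotation":[0,0,0]},{"delta_pos":[0.25,0,-0.6],"rotation":[0,0,0]},{"delta_pos":[0.25,0,-0.9],"rotation":[0,0,0]},{"delta_pos":[0.25,0,-0.9],"rotation":[0,0,0]}]'
python3 - <<'E'
from h import *
s=env.camera('side');w=env.camera('wrist');cv2.imwrite('pics/w3.png',w['img'][:,:,::-1])
print(cast(s,(228.4,184.7),.085))
E
```

```text
t: 4.9
ee_pos: [0.4801, 0.1481, 0.1686]
orientation: [0.0, 0.339, 0.941, 0.002]
ft_force: [-0.3, 0.2, 0.6]
width: 0.0004
[0.51832909 0.11795017 0.085     ]
```

View pics/w3.png

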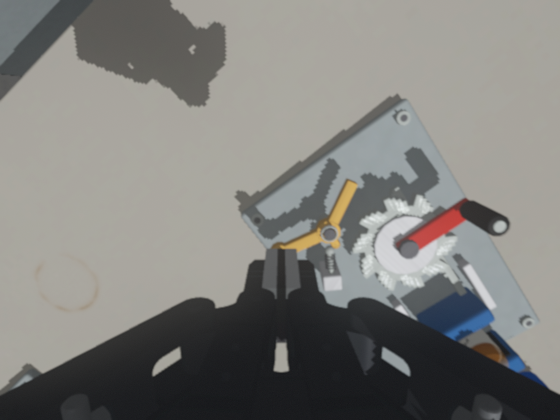

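The peg is at (0.518, 0.118), i.e. the thrown-off position as predicted, and the knob has not moved. Next is the knob: jaws across the mid-arc tangent (φ=122°), caging it.

```bash
python3 plan.py .5785 .2555 .16 122
```

```text
t 5.0 ee [0.4774 0.1473 0.1632] phi 140.4 F [-0.3 -1.1 -0.2] w 0.0002
delta [-0.074  1.232  0.022] rot [-0.003 -0.004  0.204] scaled [-0.06   1.     0.018]
```

```bash
python3 -m handwheel '[{"delta_pos":[0,0.4,0],"rotation":[0,0,0.08]},{"delta_pos":[-0.05,0.8,0],"rotation":[0,0,0.15]},{"delta_pos":[-0.07,1,0],"rotation":[0,0,0.2]},{"delta_pos":[-0.07,1,0],"rotation":[0,0,0.2]}]' 0.6; python3 plan.py .5785 .2555 .16 122
```

```text
t: 5.4
ee_pos: [0.56, 0.2363, 0.1601]
orientation: [-0.005, 0.481, 0.877, -0.002]
ft_force: [-0.7, -0.2, -0.3]
width: 0.0345
t 5.4 ee [0.56   0.2363 0.1601] phi 122.5 F [-0.7 -0.2 -0.3] w 0.0345
delta [ 0.053  0.216 -0.001] rot [-0.005 -0.004  0.005] scaled [ 0.053  0.216 -0.001]
```

```bash
python3 -m handwheel '[{"delta_pos":[0.05,0.21,0],"rotation":[0,0,0]},{"delta_pos":[0.05,0.21,0],"rotation":[0,0,0]},{"delta_pos":[0.05,0.21,0],"rotation":[0,0,0]}]'; python3 plan.py .5785 .2555 .057 122
python3 - <<'E'
from h import *
w=env.camera('wrist');cv2.imwrite('pics/w4.png',w['img'][:,:,::-1])
E
```

```text
t: 5.7
ee_pos: [0.5763, 0.2544, 0.158]
orientation: [-0.006, 0.481, 0.877, -0.004]
ft_force: [0.0, -0.1, -0.7]
width: 0.0342
t 5.7 ee [0.5763 0.2544 0.158 ] phi 122.5 F [ 0.  -0.1 -0.7] w 0.0342
delta [-0.008  0.031  0.842] rot [-0.008 -0.005  0.006] scaled [-0.008  0.031  0.842]
```

View pics/w4.png

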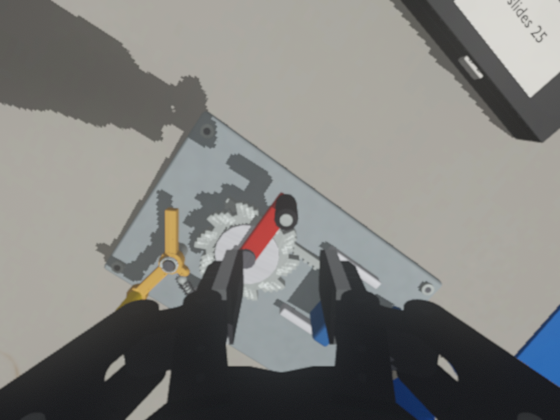

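The knob top at (286,220) lies on the jaws' midline (≈284), so I go down over it.

```bash
python3 -m handwheel '[{"delta_pos":[0,0.02,0.2],"rotation":[0,0,0]},{"delta_pos":[0,0.02,0.4],"rotation":[0,0,0]},{"delta_pos":[0,0.02,0.6],"rotation":[0,0,0]},{"delta_pos":[0,0.02,0.75],"rotation":[0,0,0]},{"delta_pos":[0,0.02,0.83],"rotation":[0,0,0]},{"delta_pos":[0,0.02,0.83],"rotation":[0,0,0]},{"delta_pos":[0,0.02,0.83],"rotation":[0,0,0]}]'; python3 plan.py .5785 .2555 .057 122
python3 - <<'E'
from h import *
w=env.camera('wrist');cv2.imwrite('pics/w5.png',w['img'][:,:,::-1]);s=env.camera('side');crop(s,190,120,330,220,5,'pics/s5.png')
E
```

```text
t: 6.45
ee_pos: [0.5776, 0.2555, 0.0598]
orientation: [-0.005, 0.481, 0.877, -0.003]
ft_force: [-0.1, 0.2, -0.4]
width: 0.0341
t 6.45 ee [0.5776 0.2555 0.0598] phi 122.5 F [-0.1  0.2 -0.4] w 0.0341
delta [-0.004  0.006  0.023] rot [-0.007 -0.004  0.005] scaled [-0.004  0.006  0.023]
```

View pics/w5.png

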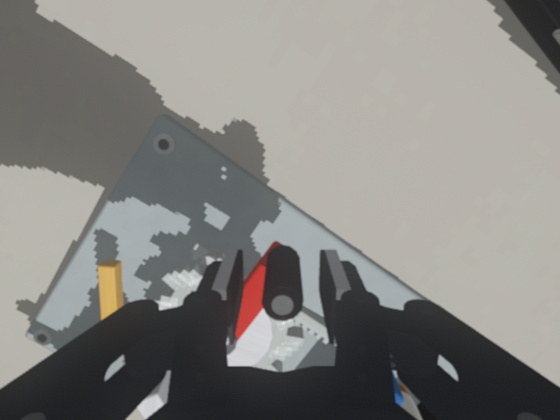

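View pics/s5.png

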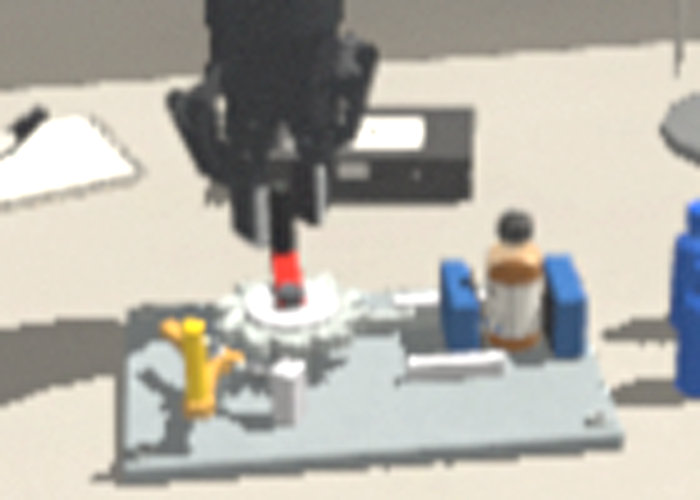

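The knob is caged between the pads. I compute the arc waypoints in the tool axes.

```bash
python3 -m handwheel '[{"delta_pos":[0,0.005,0.02],"rotation":[0,0,0]},{"delta_pos":[0,0.005,0.02],"rotation":[0,0,0]},{"delta_pos":[0,0.005,0.02],"rotation":[0,0,0]}]' 0.76
cat > arc.py <<'E'
import sys
from h import *
from scipy.spatial.transform import Rotation as Ro
o=env.get_obs();q=o['orientation'];R=Ro.from_quat([q[1],q[2],q[3],q[0]])
c=np.array([.5757,.2000]);v=o['ee_pos'][:2]-c
print('t',o['t'],'ee',o['ee_pos'].round(4),'ang',np.degrees(np.arctan2(v[1],v[0])).round(1),'r',np.linalg.norm(v).round(4),'F',o['ft_force'].round(1),'w',round(o['width'],4))
for a in map(float,sys.argv[1:]):
    p=np.r_[c+.055*np.array([np.cos(np.radians(a)),np.sin(np.radians(a))]),.057]
    print(a,(R.inv().apply(p-o['ee_pos'])/.12).round(3))
E
python3 arc.py 90 94 98 102 106 110 114 118
```

```text
t: 6.85
ee_pos: [0.5789, 0.2562, 0.0586]
orientation: [-0.005, 0.481, 0.877, -0.002]
ft_force: [0.1, -0.4, -0.2]
width: 0.0206
t 6.85 ee [0.5789 0.2562 0.0586] ang 86.7 r 0.0563 F [ 0.1 -0.4 -0.2] w 0.0206
90.0 [ 0.006 -0.028  0.014]
94.0 [ 0.022 -0.056  0.014]
98.0 [ 0.036 -0.084  0.014]
102.0 [ 0.049 -0.114  0.015]
106.0 [ 0.059 -0.144  0.015]
110.0 [ 0.067 -0.175  0.015]
114.0 [ 0.073 -0.207  0.016]
118.0 [ 0.076 -0.239  0.016]
```

```bash
python3 -m handwheel '[{"delta_pos":[0.006,-0.028,0],"rotation":[0,0,0]},{"delta_pos":[0.022,-0.056,0],"rotation":[0,0,0]},{"delta_pos":[0.036,-0.084,0],"rotation":[0,0,0]},{"delta_pos":[0.049,-0.114,0],"rotation":[0,0,0]},{"delta_pos":[0.059,-0.144,0],"rotation":[0,0,0]},{"delta_pos":[0.067,-0.175,0],"rotation":[0,0,0]},{"delta_pos":[0.073,-0.207,0],"rotation":[0,0,0]},{"delta_pos":[0.076,-0.239,0],"rotation":[0,0,0]}]'; python3 arc.py 122 126 130 134 138 142 145 148
python3 - <<'E'
from h import *
w=env.camera('wrist');cv2.imwrite('pics/w6.png',w['img'][:,:,::-1])
E
```

```text
t: 7.65
ee_pos: [0.5495, 0.2483, 0.0589]
orientation: [-0.005, 0.481, 0.877, -0.002]
ft_force: [0.3, 1.5, 1.1]
width: 0.0203
t 7.65 ee [0.5495 0.2483 0.0589] ang 118.5 r 0.055 F [0.3 1.5 1.1] w 0.0203
122.0 [ 0.001 -0.028  0.016]
126.0 [ 0.001 -0.06   0.016]
130.0 [-0.003 -0.092  0.017]
134.0 [-0.008 -0.123  0.017]
138.0 [-0.015 -0.154  0.017]
142.0 [-0.025 -0.185  0.017]
145.0 [-0.034 -0.207  0.017]
148.0 [-0.043 -0.229  0.018]
```

View pics/w6.png

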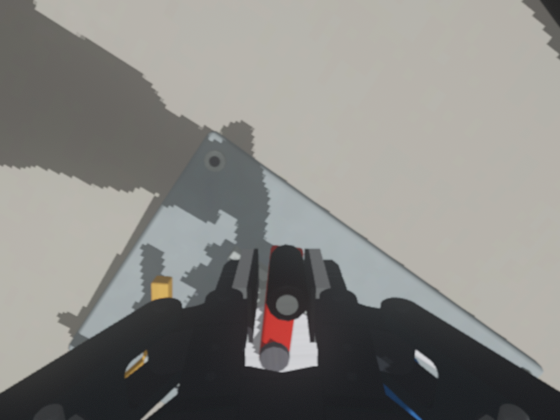

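The knob is following: it is at (287,303) between the pads, with about 1.5 N on it. I carry on round the arc.

```bash
python3 -m handwheel '[{"delta_pos":[0.001,-0.028,0],"rotation":[0,0,0]},{"delta_pos":[0.001,-0.06,0],"rotation":[0,0,0]},{"delta_pos":[-0.003,-0.092,0],"rotation":[0,0,0]},{"delta_pos":[-0.008,-0.123,0],"rotation":[0,0,0]},{"delta_pos":[-0.015,-0.154,0],"rotation":[0,0,0]},{"delta_pos":[-0.025,-0.185,0],"rotation":[0,0,0]},{"delta_pos":[-0.034,-0.207,0],"rotation":[0,0,0]},{"delta_pos":[-0.043,-0.229,0],"rotation":[0,0,0]}]'; python3 arc.py 150 152 154 156 158 160 162
python3 - <<'E'
from h import *
w=env.camera('wrist');cv2.imwrite('pics/w7.png',w['img'][:,:,::-1])
E
```

```text
t: 8.5
ee_pos: [0.5284, 0.2286, 0.059]
orientation: [-0.005, 0.481, 0.877, -0.003]
ft_force: [0.7, 1.7, -0.3]
width: 0.0206
t 8.5 ee [0.5284 0.2286 0.059 ] ang 148.9 r 0.0553 F [ 0.7  1.7 -0.3] w 0.0206
150.0 [-0.006 -0.007  0.016]
152.0 [-0.014 -0.021  0.016]
154.0 [-0.022 -0.035  0.016]
156.0 [-0.03  -0.048  0.017]
158.0 [-0.04  -0.062  0.017]
160.0 [-0.049 -0.074  0.017]
162.0 [-0.059 -0.087  0.017]
```

View pics/w7.png

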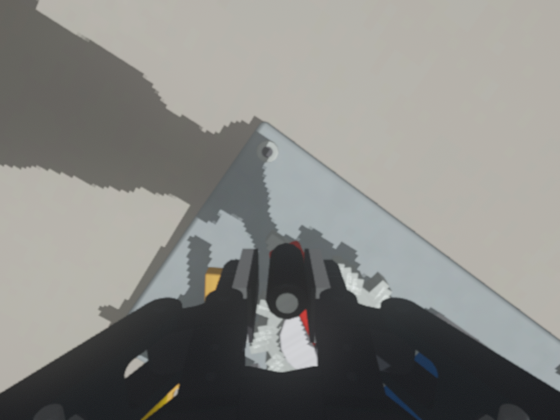

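Still caged. I finish the last degrees gently, watching the force for the stop.

```bash
python3 -m handwheel '[{"delta_pos":[-0.006,-0.007,0],"rotation":[0,0,0]},{"delta_pos":[-0.014,-0.021,0],"rotation":[0,0,0]},{"delta_pos":[-0.022,-0.035,0],"rotation":[0,0,0]},{"delta_pos":[-0.03,-0.048,0],"rotation":[0,0,0]},{"delta_pos":[-0.04,-0.062,0],"rotation":[0,0,0]},{"delta_pos":[-0.04,-0.062,0],"rotation":[0,0,0]}]'; python3 arc.py 158 160 162 164
```

```text
t: 9.15
ee_pos: [0.5244, 0.22, 0.0589]
orientation: [-0.005, 0.481, 0.877, -0.003]
ft_force: [0.9, 1.6, -0.5]
width: 0.0203
t 9.15 ee [0.5244 0.22   0.0589] ang 158.8 r 0.0551 F [ 0.9  1.6 -0.5] w 0.0203
158.0 [0.003 0.005 0.016]
160.0 [-0.007 -0.007  0.016]
162.0 [-0.016 -0.02   0.016]
164.0 [-0.027 -0.032  0.016]
```

```bash
python3 -m handwheel '[{"delta_pos":[-0.007,-0.007,0],"rotation":[0,0,0]},{"delta_pos":[-0.016,-0.02,0],"rotation":[0,0,0]},{"delta_pos":[-0.016,-0.02,0],"rotation":[0,0,0]}]'; python3 arc.py 156 158 164
```

```text
t: 9.45
ee_pos: [0.5248, 0.2188, 0.0593]
orientation: [-0.004, 0.481, 0.876, -0.0]
ft_force: [5.5, 8.6, -4.8]
width: 0.0205
t 9.45 ee [0.5248 0.2188 0.0593] ang 159.7 r 0.0543 F [ 5.5  8.6 -4.8] w 0.0205
156.0 [0.022 0.021 0.019]
158.0 [0.013 0.008 0.019]
164.0 [-0.017 -0.03   0.019]
```

At the stop: force rose to about 10 N and the TCP stalled. I unload, open the fingers and rise straight up.

```bash
python3 -m handwheel '[{"delta_pos":[0.01,0.012,0],"rotation":[0,0,0]},{"delta_pos":[0.01,0.012,0],"rotation":[0,0,0]},{"delta_pos":[0.01,0.012,0],"rotation":[0,0,0]}]' 0.6; python3 arc.py
python3 -m handwheel '[{"delta_pos":[0,0,-0.1],"rotation":[0,0,0]},{"delta_pos":[0,0,-0.3],"rotation":[0,0,0]},{"delta_pos":[0,0,-0.6],"rotation":[0,0,0]},{"delta_pos":[0,0,-1],"rotation":[0,0,0]},{"delta_pos":[0,0,-1],"rotation":[0,0,0]},{"delta_pos":[0,0,-1],"rotation":[0,0,0]}]'; python3 -m handwheel '[{"delta_pos":[0.7,-0.7,-0.3],"rotation":[0,0,0]},{"delta_pos":[0.7,-0.7,-0.3],"rotation":[0,0,0]},{"delta_pos":[0.7,-0.7,-0.3],"rotation":[0,0,0]},{"delta_pos":[0.7,-0.7,-0.3],"rotation":[0,0,0]},{"delta_pos":[0.7,-0.7,-0.3],"rotation":[0,0,0]}]'
python3 - <<'E'
from h import *
t=env.camera('top');s=env.camera('side');crop(t,155,165,255,280,5,'pics/t9.png');crop(s,190,120,330,220,5,'pics/s9.png')
E
```

```text
t: 9.75
ee_pos: [0.5249, 0.2202, 0.059]
orientation: [-0.005, 0.481, 0.877, -0.001]
ft_force: [1.0, -0.1, 0.2]
width: 0.034
t 9.75 ee [0.5249 0.2202 0.059 ] ang 158.3 r 0.0546 F [ 1.  -0.1  0.2] w 0.034
t: 10.35
ee_pos: [0.5271, 0.2201, 0.182]
orientation: [-0.003, 0.481, 0.877, 0.001]
ft_force: [0.5, -0.9, -0.4]
width: 0.0342
t: 10.85
ee_pos: [0.4108, 0.2454, 0.2175]
orientation: [-0.003, 0.481, 0.877, 0.0]
ft_force: [-0.5, -0.2, -0.3]
width: 0.0345
```

View pics/t9.png

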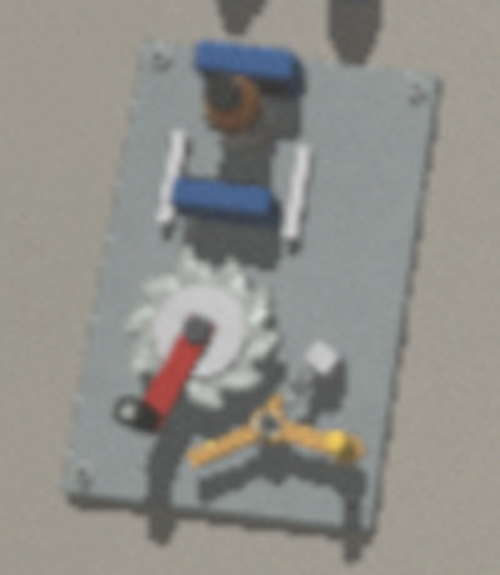

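View pics/s9.png

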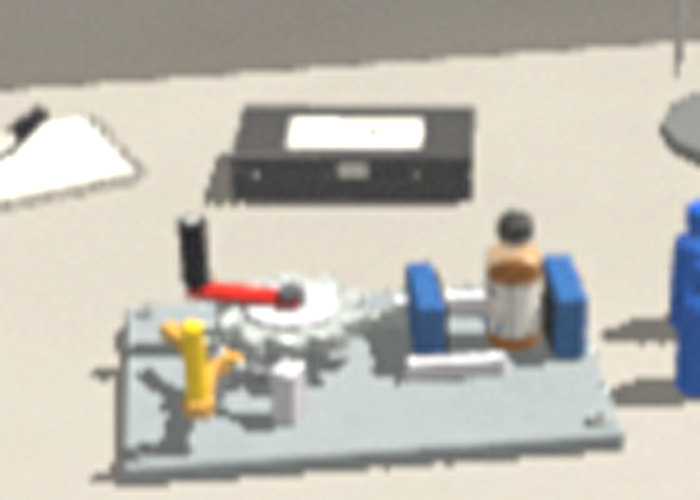

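The jaw is open, the pawl is off and the bottle has not moved. I check the knob angle and then hand in.

Run:
```python
from h import *
t=env.camera('top')
k=cast(t,(155+128/5-.4,165+411/5-.4),.09); v=k[:2]-[.5757,.2]; print('knob',k,'drum',np.arctan2(v[1],v[0])-np.radians(76.4)); p=cast(t,(155+342/5-.4,165+441/5-.4),.085);print(p)
env.job_done()
```

```text
knob [0.52601274 0.22264567 0.09      ] drum 1.3805241779902921
[0.51772139 0.11127807 0.085     ]
the job is handed in; nothing more can be done
```

I let off the amber clamp and handed the job in after about 11 s. I flicked the pawl over by its yellow peg with the shut fingers. I then held the black knob loosely between the pads and eased the drum round slowly, about 0.7 rad/s, to its stop, where the force rose to about 10 N. After that I let go and backed away.

Last checks before handing in:
- **Drum:** the knob was at (0.526, 0.223), so the drum is at about 1.38 rad, against 1.4 at its stop. The top and side pictures show the jaw fully open.
- **Pawl:** it stayed off. The peg measured (0.518, 0.111) against the expected (0.517, 0.115), a 4 mm disagreement that is within how precisely I can pick its pixel.
- **Amber bottle:** it stands upright in the same place in the pictures.
- **Pink clamp:** the arm only passed high over it on the way in. I did not check it again in a picture afterwards.

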